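# Fold the counter gate away

## Task

Open up the tasting corner by folding away the little white picket gate that stands across the table. First fold the outer leaf (brass knob) right back flat against the far side of the inner leaf while the inner leaf still stands out across the table; then swing the folded pair in against the fixed white panel on the gate's foot, as far as it goes, so that the outer leaf ends up sandwiched between. Let go, and do not knock the red tin or the gold ribbon spool out of place.

Things in the scene. Friction and masses are not known exactly. Their poses are not given: they have to be found in the camera images.
- gate: Fixed foot of the folding gate: dark wooden plate 6 mm thick, white post, and a fixed white picket panel 90 mm high, 14 thick, along gate +x (away from the robot) at gate y = +25 to +39 mm. Origin on the table (z = 0) on the inner leaf's vertical hinge axis. At yaw 0 its axes are the world's.
- gate_inner (a joint): Angle of the inner white leaf about the gate's origin, rad. 0: points along gate -y; grows counter-clockwise from above to its stop at 1.571, along gate +x, parallel to the fixed panel. Leaf 130 mm long, 14 thick, top at z = 90 mm. Its frame: gate's origin, turned by gate yaw + this angle. Starts at 0.1 to 0.3. Friction hinge, 0.25 N m, stays where left.
- gate_outer (a joint): Angle of the outer white leaf relative to the inner, rad. 0: in line; grows counter-clockwise from above (over the side away from the robot) to its stop at 3.142, flat on the inner leaf's far face. Hinge axis at x +8, y -130 mm in the inner leaf's frame. Leaf 115 mm long, 14 thick, top at z = 90 mm. Starts at 0.6 to 1.1. Friction hinge, 0.10 N m, stays where left.
- outer_knob (a point): Brass knob on top of the outer leaf near its free end: smooth upright round peg, fixed to the leaf (turns with it), 16 mm in diameter, z = 90 to 126 mm. The point is on its axis at z = 114 mm, the height to grip. In the outer leaf's frame (origin on its hinge axis, turned by gate yaw + inner + outer angle) it is at x -8, y -95 mm.
- inner_knob (a point): Black knob on top of the inner leaf near the hinge between the leaves: smooth upright round peg, fixed to the leaf (turns with it), 16 mm in diameter, z = 90 to 126 mm. The point is on its axis at z = 114 mm, the height to grip. In the inner leaf's frame it is at x 0, y -110 mm. With the outer leaf folded the knobs stand about 77 mm apart.
- red_tin: Loose round cocoa tin, red with a cream lid, 64 mm across and 64 mm high; stands on the far side of the gate, not to be disturbed. Origin at the centre of its underside.
- gold_spool: Loose spool of gold ribbon, 53 mm across and 22 mm high, lying flat on the far side of the gate, not to be disturbed. Origin at the centre of its underside.

How it is judged:
By the outcome, as a careful person would: the job done as asked, in the order asked, and still so for the second after the job is handed in, with the robot touching nothing.
It also fails if it takes over 51 s, if anything falls off the work surface, if the arm or the gripper's body presses on something with over 40 N, if the wrist force passes 120 N, or if a joint passes its speed limit or range.

## Robot

A 6-joint arm with a two-finger parallel gripper is mounted at the origin on a cart in front of the work surface, level with it; the furniture and walls round the work are solid. World frame = base frame: x ahead of the robot, y to its left, z up, the work surface at z = 0. Lengths are in m, angles in rad, forces in N, time in s.
With the tool pointing down it reaches from about 0.375 to 0.75 m from the base axis. Payload 9 kg.
Tool frame: the origin (TCP) lies at the very end of the fingers, on their centre line; the grasp point (between the pads) lies 19 mm behind it; z points along the fingers, y is the line along which they close (so a half turn about z gives the same grasp; the last joint's range is limited). The gripper opens to 85 mm and grips with 20 to 120 N. Pads are 22 mm wide; open, the fingers measure 114 mm over their backs; the gripper's body (76 mm by 85 mm) begins 54 mm behind the grasp point. The pads swing forward as they close: fully open they stand 13 mm farther back than shut.
Start: joints at [-1.376, 0.104, 0.097, 1.564, 0, 1.353], TCP at [0.241, -0.55, 0.231] pointing down, gripper open.
Joint ranges: [-2.99, 2.99], [-0.84, 1.86], [-1.1, 1.16], [-1.84, 2.11], [-1.51, 1.56], [-3.14, 3.14]. Speed limits (rad/s): [2.22, 2.22, 2.57, 3.14, 3.14, 3.14].

## Interface

Orientations are given as a rotation vector (axis times angle).
In Python, from rig import r gives the robot as it stands.
- The arm moves only by the tool servo_tool, never from a script. Its argument "increments" is a list that holds one entry, the list of rows, each a list of 7 numbers: the opening, from 0 (shut) to 1 (fully open), then the shift along the tool's x, y, z in m, then the turn, a rotation vector about the tool's x, y, z in rad. In form: [[[fingers, dx, dy, dz, ax, ay, az], ...]]. A call has 1 to 20 rows; each row shifts and turns the commanded pose from where the row before left it, along the tool's axes as they then stand; what a row does not reach is not made up. A row lasts 1/10 s, in which the tool goes at most 50 mm and 8.59 degrees, less where a joint would pass 70% of its speed; a pose out of reach is approached as far as the arm can. A call is refused whole if a number of a shift passes 0.05 or a number of a turn 0.15, either way. A call with a gripper value outside its range is refused whole. The fingers move at their own pace and stop on an object; "squeeze" is the grip in N (left out, the last holds). Time passes only in rows, so rows that do not move let the fingers close. It gives the time, the measured TCP pose, the force, the opening and the grip force at its end, in the units of the state.
- r.observe(): the state, without advancing time (a new reading comes with each control period).
- r.get_image(name): name is "scene" or "top"; returns a dict with "color" (384x512x3 uint8, red, green, blue), "depth" (384x512 float32, m along the optical axis (not along the pixel's ray), 0 where there is no reading), "fx", "fy", "cx", "cy" (pixels), "R" (3x3) and "t" (3): a world point X has camera coordinates R X + t. Camera axes: x right, y down, z forward; pixel columns grow to the right and rows downward; lengths in m; the calibration is good to about 2 mm. A picture is of the moment at which its call begins.
- r.finish_job(): hands the job in; it is judged then, once.
The state is a dict: "t": time; "joint_positions": joint angles; "qd": joint speeds; "joint_efforts": joint torques, N m; "position": TCP position; "ee_rot": TCP orientation; "force": force on the tool from outside, world axes, zero at the start; "ft_torque": the same for the moment, N m; "grip_width": finger opening in m; "finger_force": force on a finger pad.
Only numpy, scipy, OpenCV 4.12 (cv2) and the standard library are available. Lean on these libraries where they do the work, as an engineer would, in place of code of your own. Each camera call takes 0.05 s, during which the arm holds its last target. There are 200 camera calls.

## Working session

There is one attempt and no reset: what is moved stays moved. The work goes in short steps, Python scripts to look and compute and a tool call to move; the robot and the scene stay as the last step left them, time stands still between calls to the robot, and variables do not carry over. Pictures are saved under pics/ and viewed, at most 10 in all, crops included, and the job is handed in when it is done.

Besides the shell and the picture viewer there is one more tool, called after "Call:" as name(argument=value, ...), one argument or row to a line, values as JSON. servo_tool: Moves the arm, as the interface text tells. Its arguments: {"type":"object","properties":{"increments":{"type":"array","items":{"type":"array","items":{"type":"array","items":{"type":"number"}}}},"squeeze":{"type":"number"}},"required":["increments"]}

```bash
mkdir -p pics; ls; python3 - <<'E'
from rig import r
import cv2,numpy as np
s=r.observe();print(s['t'],s['position'],s['ee_rot'],s['grip_width'])
ims=[]
for n in("top","scene"):
    i=r.get_image(n);np.savez(f'{n}.npz',**i);cv2.imwrite(f'pics/{n}.png',i['color'][:,:,::-1])
    print(n,i['R'],i['t'],i['fx'])
E
```

```text
pics
0.0 [ 0.24063566 -0.54928146  0.23052116] [-3.07362886e+00 -6.43591785e-01  3.22871612e-05] 0.08552896386615885
top [[ 0.03961816 -0.99921276 -0.00206397]
 [-0.97796101 -0.03835161 -0.20523504]
 [ 0.20499431  0.01014951 -0.97871054]] [-0.04976716  0.60278233  0.8687756 ] 434.58162515892076
scene [[ 0.68058392 -0.73259561 -0.01045042]
 [-0.3729734  -0.33414611 -0.8655849 ]
 [ 0.63063173  0.59300089 -0.50065314]] [-0.40556015  0.2794195   0.64649156] 463.8028632855465
```

View pics/top.png

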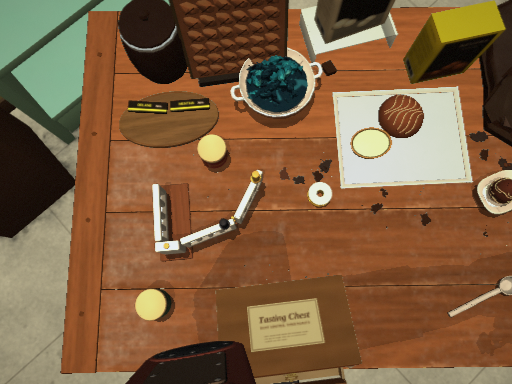

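View pics/scene.png

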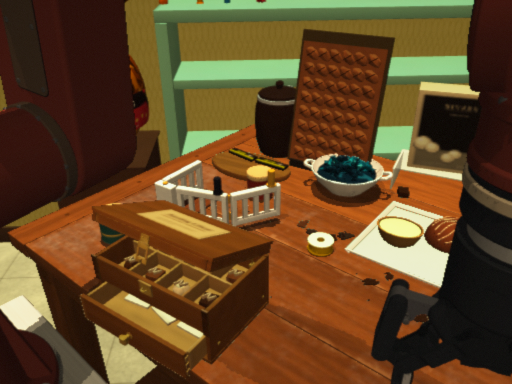

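The top view shows the fixed panel at about (158,215), post at (170,245), black knob at (224,224) and brass knob at (256,175). The red tin's lid is at (211,150) and the spool at (320,194). I'll measure these next.

```bash
cat > h.py <<'E'
import numpy as np,cv2
def ray(i,u,v,z):
    R,t=i['R'],i['t'];c=-R.T@t
    d=R.T@np.array([(u-i['cx'])/i['fx'],(v-i['cy'])/i['fy'],1]);return c+d*(z-c[2])/d[2]
def cloud(i):
    v,u=np.mgrid[:384,:512];d=i['depth'];P=np.stack([(u-i['cx'])/i['fx']*d,(v-i['cy'])/i['fy']*d,d],-1)
    W=(P-i['t'])@i['R'];W[d==0]=np.nan;return W
E
python3 - <<'E'
from h import *
np.set_printoptions(precision=4,suppress=True)
i=dict(np.load('top.npz'));W=cloud(i);c=i['color'].astype(int)
cv2.imwrite('pics/crop.png',cv2.resize(i['color'][130:270,140:340,::-1],None,fx=4,fy=4,interpolation=cv2.INTER_CUBIC))
for n,u,v,z in[('black',224,224,.12),('brass',256,175,.12),('tin',211,150,.064),('spool',320,194,.022),('post',170,245,.09),('green',152,304,.06)]:
    print(n,ray(i,u,v,z),W[v,u])
z=W[...,2];roi=np.zeros(z.shape,bool);roi[165:265,145:275]=1
k=roi&(z>.105)&(z<.14)
n,l,s,ce=cv2.connectedComponentsWithStats(k.astype('uint8'))
for j in range(1,n):
    if s[j,4]>5: print('knob',s[j],ce[j],np.median(W[l==j],0),ray(i,*ce[j],.126))
m=roi&(z>.083)&(z<.097)&(c.min(-1)>150)
n,l,s,ce=cv2.connectedComponentsWithStats(m.astype('uint8'))
for j in range(1,n):
    if s[j,4]>20: print('white',s[j],ce[j],np.median(W[l==j],0),cv2.fitLine(W[l==j][:,:2].astype('f4'),cv2.DIST_HUBER,0,.01,.01).ravel())
E
```

```text
black [0.5259 0.0434 0.12  ] [0.5253 0.043  0.1245]
brass [ 0.6281 -0.0157  0.12  ] [ 0.6272 -0.0158  0.1238]
tin [0.6946 0.0862 0.064 ] [0.6942 0.086  0.0652]
spool [ 0.6146 -0.1582  0.022 ] [ 0.6194 -0.1611 -0.0005]
post [0.4827 0.1531 0.09  ] [0.4826 0.1528 0.0916]
green [0.364  0.1864 0.06  ] [0.3641 0.1857 0.0626]
knob [252 171   7   9  59] [255. 175.] [ 0.6269 -0.0138  0.1248] [ 0.6265 -0.0138  0.126 ]
knob [219 218   9   9  58] [223.0172 222.1897] [0.5288 0.0452 0.1258] [0.5286 0.045  0.126 ]
white [234 182  22  37 229] [244.441  200.1878] [0.5812 0.0071 0.0904] [ 0.9186 -0.3952  0.5811  0.0066]
white [152 184   9  57 356] [156.1545 212.1236] [0.5492 0.1873 0.0901] [0.9916 0.1295 0.5421 0.1863]
white [229 219   5   7  25] [230.96 221.52] [0.5361 0.0321 0.0897] [0.9951 0.0989 0.5364 0.0324]
white [180 224  41  20 256] [199.8984 233.6211] [0.5079 0.0941 0.0902] [ 0.4011 -0.916   0.5082  0.0941]
white [155 241  24  11 190] [166.2474 245.6895] [0.481  0.1594 0.0901] [ 0.0959 -0.9954  0.4811  0.1601]
```

View pics/crop.png

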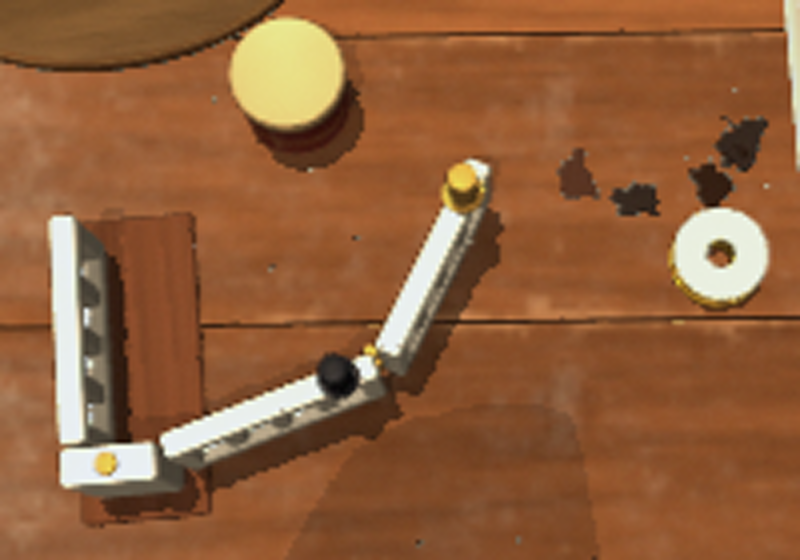

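```bash
cat >> h.py <<'E'
from scipy.spatial.transform import Rotation as Ro
def plan(wps,op):
    """wps: rows of (x,y,z,yaw of tool x), one per 0.1 s; prints rows in tool axes from the measured pose, tool down"""
    from rig import r
    s=r.observe();p=np.array(s['position'],float);X=Ro.from_rotvec(s['ee_rot']).as_matrix()
    yaw=np.arctan2(X[1,0],X[0,0]);rows=[]
    for w in wps:
        w=np.array(w,float);d=w[:3]-p;c,sn=np.cos(yaw),np.sin(yaw)
        t=np.round([c*d[0]+sn*d[1],sn*d[0]-c*d[1],-d[2]],3);t=np.clip(t,-.05,.05)
        dy=(w[3]-yaw) if not rows or True else 0
        if not rows: dy=(dy+np.pi)%(2*np.pi)-np.pi
        dy=np.clip(np.round(dy,2),-.14,.14)
        rows.append([op,*[float(v) for v in t],0,0,float(-dy)])
        p=p+[c*t[0]+sn*t[1],sn*t[0]-c*t[1],-t[2]];yaw+=dy
    print(s['t'],s['position'],'end',p.round(4),yaw,len(rows));print(str(rows).replace(' ',''))
def line(a,b,n): return [np.array(a)+(np.array(b)-a)*k/n for k in range(1,n+1)]
O=np.array([.4845,.1458]);G=.12
def rot(a): return np.array([[np.cos(a),-np.sin(a)],[np.sin(a),np.cos(a)]])
def brass(i,o,g=G): return O+rot(g+i)@[.008,-.130]+rot(g+i+o)@[-.008,-.095]
def black(i,g=G): return O+rot(g+i)@[0,-.110]
E
python3 - <<'E'
from h import *
print(brass(.29,.752))
plan(line([.2406,-.5493,.2305,.412],[.628,-.0145,.18,2.736],19),.4)
E
```

```text
[ 0.62764813 -0.01534062]
0.1 [ 0.24062585 -0.54931363  0.23061156] end [ 0.6284 -0.0146  0.1796] 2.7327406495797213 19
[[0.4,0.03,-0.018,0.003,0,0,-0.12],[0.4,0.032,-0.014,0.002,0,0,-0.12],[0.4,0.033,-0.01,0.003,0,0,-0.13],[0.4,0.034,-0.005,0.003,0,0,-0.12],[0.4,0.035,-0.002,0.002,0,0,-0.12],[0.4,0.035,0.003,0.003,0,0,-0.12],[0.4,0.034,0.007,0.003,0,0,-0.13],[0.4,0.033,0.011,0.002,0,0,-0.12],[0.4,0.031,0.015,0.003,0,0,-0.12],[0.4,0.029,0.019,0.003,0,0,-0.12],[0.4,0.027,0.022,0.002,0,0,-0.12],[0.4,0.024,0.025,0.003,0,0,-0.13],[0.4,0.02,0.028,0.003,0,0,-0.12],[0.4,0.017,0.031,0.002,0,0,-0.12],[0.4,0.014,0.032,0.003,0,0,-0.12],[0.4,0.009,0.033,0.003,0,0,-0.13],[0.4,0.005,0.035,0.002,0,0,-0.12],[0.4,0.001,0.034,0.003,0,0,-0.12],[0.4,-0.004,0.035,0.003,0,0,-0.12]]
```

Call:
servo_tool(
  increments=[
    [[0.4,0.03,-0.018,0.003,0,0,-0.12],[0.4,0.032,-0.014,0.002,0,0,-0.12],[0.4,0.033,-0.01,0.003,0,0,-0.13],[0.4,0.034,-0.005,0.003,0,0,-0.12],[0.4,0.035,-0.002,0.002,0,0,-0.12],[0.4,0.035,0.003,0.003,0,0,-0.12],[0.4,0.034,0.007,0.003,0,0,-0.13],[0.4,0.033,0.011,0.002,0,0,-0.12],[0.4,0.031,0.015,0.003,0,0,-0.12],[0.4,0.029,0.019,0.003,0,0,-0.12],[0.4,0.027,0.022,0.002,0,0,-0.12],[0.4,0.024,0.025,0.003,0,0,-0.13],[0.4,0.02,0.028,0.003,0,0,-0.12],[0.4,0.017,0.031,0.002,0,0,-0.12],[0.4,0.014,0.032,0.003,0,0,-0.12],[0.4,0.009,0.033,0.003,0,0,-0.13],[0.4,0.005,0.035,0.002,0,0,-0.12],[0.4,0.001,0.034,0.003,0,0,-0.12],[0.4,-0.004,0.035,0.003,0,0,-0.12],[0.4,0,0,0,0,0,0]],
  ],
  squeeze=20,
)

```text
t: 2.1
position: [0.6293, -0.0116, 0.1787]
ee_rot: [-0.626, -3.077, -0.001]
force: [0.3, -0.6, 0.3]
grip_width: 0.0344
finger_force: 0.0
```

```bash
python3 - <<'E'
from h import *
from rig import r
s=r.observe();print(s['joint_positions'],s['ee_rot'],s['grip_width'])
i=r.get_image("scene");cv2.imwrite('pics/s2.png',cv2.resize(i['color'][80:300,120:420,::-1],None,fx=2.6,fy=2.6))
plan(line([.628,-.0145,.18,2.736],[.628,-.015,.097,2.736],3),.4)
E
```

```text
[-2.26156108e-01  1.91845501e-01  9.76274024e-02  1.47823859e+00
  8.13328559e-04  1.75376572e-01] [-6.26171562e-01 -3.07688401e+00 -1.34267233e-03] 0.03437379168510636
2.15 [ 0.62854269 -0.01318863  0.17909103] end [ 0.6278 -0.015   0.0971] 2.735575206659033 3
[[0.4,-0.0,-0.002,0.027,0,0,-0.0],[0.4,-0.0,0.0,0.027,0,0,-0.0],[0.4,-0.0,0.0,0.028,0,0,-0.0]]
```

View pics/s2.png

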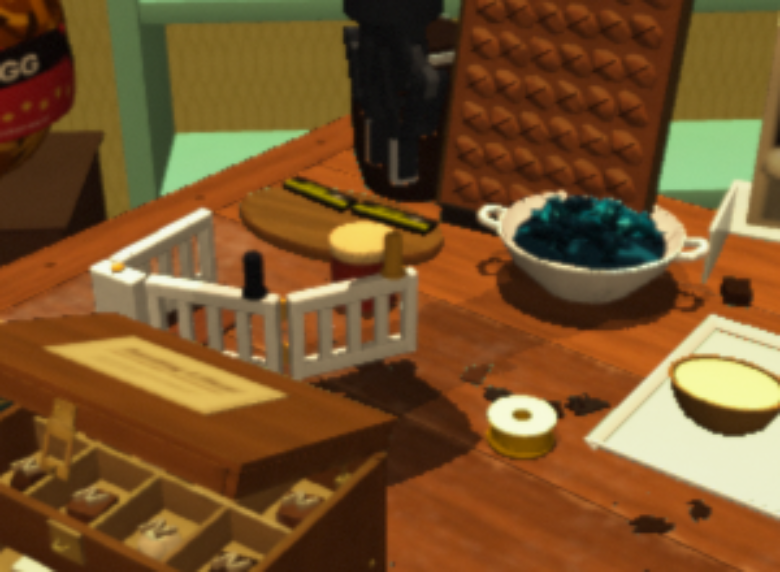

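The gripper at about (400,170) hovers over the brass knob (393,255), nothing in between. Going down, then narrowing the cage.

Call:
servo_tool(
  increments=[
    [[0.4,0,0,0.02,0,0,0],[0.4,0,0,0.02,0,0,0],[0.4,0,0,0.02,0,0,0],[0.4,0,0,0.022,0,0,0],[0.27,0,0,0,0,0,0],[0.27,0,0,0,0,0,0]],
  ],
)

```text
t: 2.75
position: [0.6279, -0.0155, 0.0986]
ee_rot: [-0.64, -3.075, 0.0]
force: [0.9, -0.7, -0.0]
grip_width: 0.0226
finger_force: 0.0
```

```bash
python3 - <<'E'
from h import *
w=[]
for o in np.linspace(.752,3.142,25)[1:]:
    w.append([*brass(.29,o),.097,.41+o+np.pi/2])
plan(w,.27)
E
```

```text
2.75 [ 0.62789697 -0.01549501  0.09856731] end [0.5126 0.1203 0.0966] 5.121338084973691 24
[[0.27,-0.0,0.01,0.002,0,0,-0.1],[0.27,-0.0,0.009,-0.0,0,0,-0.1],[0.27,-0.001,0.009,-0.0,0,0,-0.1],[0.27,0.0,0.01,-0.0,0,0,-0.1],[0.27,-0.0,0.009,-0.0,0,0,-0.1],[0.27,-0.001,0.01,-0.0,0,0,-0.1],[0.27,-0.0,0.009,-0.0,0,0,-0.1],[0.27,-0.0,0.01,-0.0,0,0,-0.1],[0.27,-0.001,0.009,-0.0,0,0,-0.1],[0.27,-0.0,0.01,-0.0,0,0,-0.1],[0.27,-0.0,0.009,-0.0,0,0,-0.1],[0.27,-0.001,0.01,-0.0,0,0,-0.1],[0.27,-0.0,0.009,-0.0,0,0,-0.1],[0.27,-0.001,0.01,-0.0,0,0,-0.1],[0.27,0.0,0.009,-0.0,0,0,-0.1],[0.27,-0.0,0.01,-0.0,0,0,-0.09],[0.27,-0.001,0.009,-0.0,0,0,-0.1],[0.27,0.0,0.01,-0.0,0,0,-0.1],[0.27,-0.0,0.009,-0.0,0,0,-0.1],[0.27,-0.0,0.01,-0.0,0,0,-0.1],[0.27,-0.001,0.009,-0.0,0,0,-0.1],[0.27,-0.0,0.01,-0.0,0,0,-0.1],[0.27,-0.0,0.009,-0.0,0,0,-0.1],[0.27,-0.001,0.01,-0.0,0,0,-0.1]]
```

Call:
servo_tool(
  increments=[
    [[0.27,0,0.01,0,0,0,-0.1],[0.27,0,0.009,0,0,0,-0.1],[0.27,-0.001,0.009,0,0,0,-0.1],[0.27,0,0.01,0,0,0,-0.1],[0.27,0,0.009,0,0,0,-0.1],[0.27,-0.001,0.01,0,0,0,-0.1],[0.27,0,0.009,0,0,0,-0.1],[0.27,0,0.01,0,0,0,-0.1],[0.27,-0.001,0.009,0,0,0,-0.1],[0.27,0,0.01,0,0,0,-0.1],[0.27,0,0.009,0,0,0,-0.1],[0.27,-0.001,0.01,0,0,0,-0.1],[0.27,0,0,0,0,0,0]],
  ],
)

```text
t: 4.05
position: [0.6173, 0.0926, 0.1003]
ee_rot: [-1.212, 2.896, -0.002]
force: [-0.5, 0.5, -0.4]
grip_width: 0.0231
finger_force: 0.0
```

```bash
python3 - <<'E'
from h import *
from rig import r
i=r.get_image("scene");cv2.imwrite('pics/s3.png',cv2.resize(i['color'][80:300,120:420,::-1],None,fx=2.6,fy=2.6))
print(brass(.29,1.947))
w=[]
for o in np.linspace(1.947,3.142,13)[1:]:
    w.append([*brass(.29,o),.097,.41+o+np.pi/2])
plan(w,.27)
E
```

```text
[0.6164386 0.0913401]
4.1 [0.61751561 0.09210756 0.10002884] end [0.513  0.1206 0.097 ] -0.7124212822926687 12
[[0.27,0.001,0.01,0.003,0,0,-0.1],[0.27,-0.0,0.009,0.0,0,0,-0.14],[0.27,-0.001,0.01,0.0,0,0,-0.14],[0.27,-0.001,0.009,0.0,0,0,-0.14],[0.27,-0.002,0.009,0.0,0,0,-0.14],[0.27,-0.002,0.01,0.0,0,0,-0.14],[0.27,-0.002,0.009,0.0,0,0,-0.14],[0.27,-0.002,0.009,0.0,0,0,-0.14],[0.27,-0.003,0.009,0.0,0,0,-0.14],[0.27,-0.004,0.009,0.0,0,0,-0.14],[0.27,-0.004,0.009,0.0,0,0,-0.14],[0.27,-0.004,0.008,0.0,0,0,-0.14]]
```

View pics/s3.png

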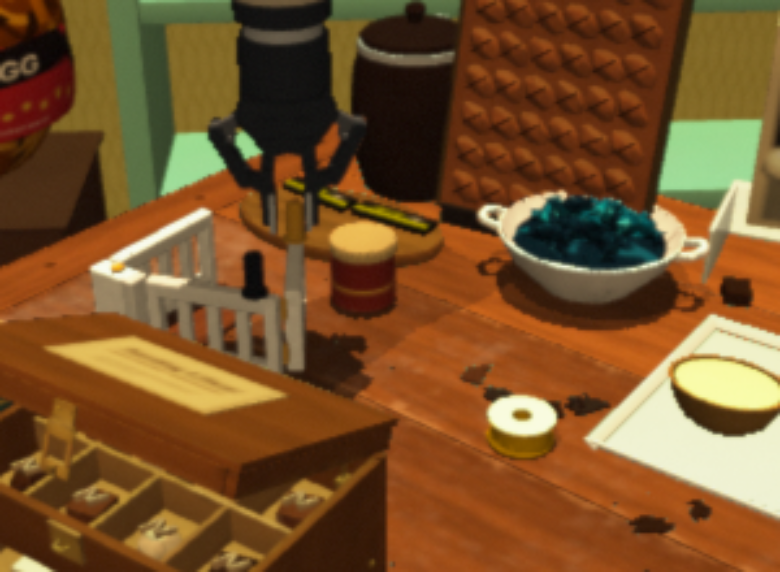

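The brass knob (295,215) sits inside the cage, the outer leaf has swung past the tin without touching it. Continuing.

Call:
servo_tool(
  increments=[
    [[0.27,0,0.009,0.002,0,0,-0.1],[0.27,-0.001,0.01,0,0,0,-0.1],[0.27,0,0.009,0,0,0,-0.1],[0.27,0,0.01,0,0,0,-0.09],[0.27,-0.001,0.009,0,0,0,-0.1],[0.27,0,0.01,0,0,0,-0.1],[0.27,0,0.009,0,0,0,-0.1],[0.27,0,0.01,0,0,0,-0.1],[0.27,-0.001,0.009,0,0,0,-0.1],[0.27,0,0.01,0,0,0,-0.1],[0.27,0,0.009,0,0,0,-0.1],[0.27,-0.001,0.01,0,0,0,-0.1],[0.27,0,0.001,0,0,0,0],[0.27,0,0.001,0,0,0,0],[0.27,0,0,0,0,0,0]],
  ],
)

```text
t: 5.6
position: [0.5125, 0.1198, 0.0972]
ee_rot: [-2.623, 1.726, -0.003]
force: [4.2, 1.4, 2.9]
grip_width: 0.023
finger_force: 2.0
```

```bash
python3 - <<'E'
from h import *
from rig import r
s=r.observe();print(s['force'],brass(.29,3.142),s['joint_positions'][5])
i=r.get_image("top");W=cloud(i)
cv2.imwrite('pics/t4.png',cv2.resize(i['color'][130:270,140:340,::-1],None,fx=4,fy=4,interpolation=cv2.INTER_CUBIC))
E
```

```text
[4.24574655 1.37289566 2.90695729] [0.51308847 0.12006608] -1.996988340704794
```

View pics/t4.png

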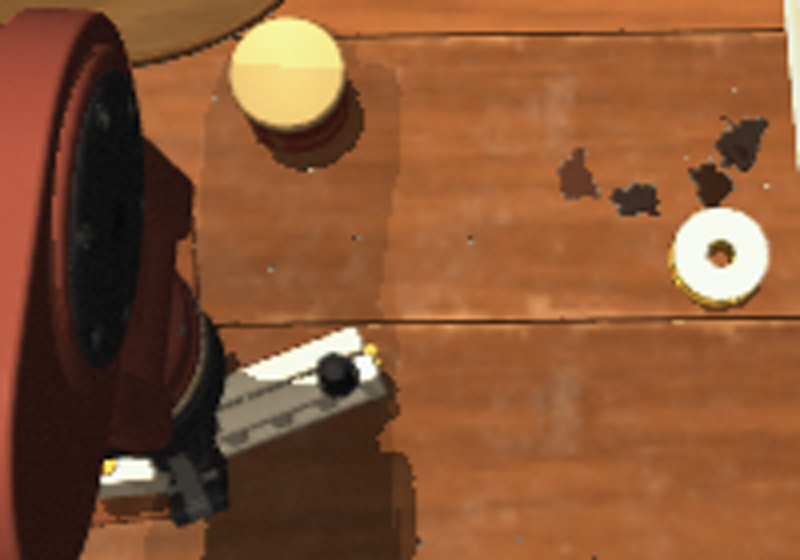

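The outer leaf lies flat along the inner leaf's far side, with the black knob unmoved at (338,374) and the tin and spool in place. The 4.4 N reaction is well above hinge friction, so the leaf is at its stop. Next I lift and go to the black knob.

Call:
servo_tool(
  increments=[
    [[0.27,0,-0.003,0,0,0,0],[0.3,0,0,-0.015,0,0,0],[0.4,0,0,-0.025,0,0,0],[0.4,0,0,-0.02,0,0,0],[0.4,0.019,0.003,0,0,0,0],[0.4,0.019,0.004,0,0,0,0],[0.4,0.019,0.004,0,0,0,0],[0.4,0.018,0.004,0,0,0,0],[0.4,0,0,0,0,0,0],[0.4,0,0,0,0,0,0]],
  ],
)

```text
t: 6.65
position: [0.5299, 0.0464, 0.1566]
ee_rot: [2.626, -1.723, -0.001]
force: [-0.3, 0.7, -0.3]
grip_width: 0.0348
finger_force: 0.0
```

```bash
python3 - <<'E'
from h import *
plan([[*black(.29),.155,5.12-2*np.pi],[*black(.29),.126,5.12-2*np.pi],[*black(.29),.097,5.12-2*np.pi]],.4)
E
```

```text
6.65 [0.52985033 0.04643733 0.15664019] end [0.5284 0.0447 0.0966] -1.161443999702343 3
[[0.4,0.001,0.002,0.002,0,0,0.0],[0.4,-0.0,-0.0,0.029,0,0,0.0],[0.4,-0.0,-0.0,0.029,0,0,0.0]]
```

Call:
servo_tool(
  increments=[
    [[0.4,0,0.001,0.02,0,0,0],[0.4,0,0,0.02,0,0,0],[0.4,0,0,0.018,0,0,0],[0.27,0,0,0,0,0,0],[0.27,0,0,0,0,0,0]],
  ],
)

```text
t: 7.15
position: [0.5289, 0.0467, 0.0987]
ee_rot: [2.628, -1.721, -0.001]
force: [0.8, -0.1, 0.0]
grip_width: 0.023
finger_force: 0.0
```

```bash
python3 - <<'E'
from h import *
from rig import r
s=r.observe();print(s['joint_positions'],s['force'])
w=[]
for k in range(1,19):
    w.append([*black(.29+1.281*k/18),.097,5.12-2*np.pi+.05*k])
plan(w,.27)
E
```

```text
[-1.58575840e-01 -8.81179480e-02 -3.36747212e-01  1.32265876e+00
 -3.23639855e-05 -2.14047155e+00] [ 0.78041054 -0.10053594  0.02677995]
7.15 [0.52886488 0.04666149 0.09873151] end [0.5942 0.1593 0.0967] -0.2596969837543322 18
[[0.27,0.001,-0.007,0.002,0,0,-0.05],[0.27,-0.0,-0.007,-0.0,0,0,-0.05],[0.27,-0.001,-0.008,-0.0,0,0,-0.05],[0.27,-0.001,-0.008,-0.0,0,0,-0.05],[0.27,-0.001,-0.008,-0.0,0,0,-0.05],[0.27,-0.001,-0.008,-0.0,0,0,-0.05],[0.27,-0.001,-0.007,-0.0,0,0,-0.05],[0.27,-0.001,-0.008,-0.0,0,0,-0.05],[0.27,-0.002,-0.008,-0.0,0,0,-0.05],[0.27,-0.002,-0.007,-0.0,0,0,-0.05],[0.27,-0.002,-0.008,-0.0,0,0,-0.05],[0.27,-0.002,-0.007,-0.0,0,0,-0.05],[0.27,-0.002,-0.008,-0.0,0,0,-0.05],[0.27,-0.002,-0.007,-0.0,0,0,-0.05],[0.27,-0.003,-0.008,-0.0,0,0,-0.05],[0.27,-0.003,-0.007,-0.0,0,0,-0.05],[0.27,-0.002,-0.007,-0.0,0,0,-0.05],[0.27,-0.003,-0.008,-0.0,0,0,-0.05]]
```

Call:
servo_tool(
  increments=[
    [[0.27,0.001,-0.007,0,0,0,-0.05],[0.27,0,-0.007,0,0,0,-0.05],[0.27,-0.001,-0.008,0,0,0,-0.05],[0.27,-0.001,-0.008,0,0,0,-0.05],[0.27,-0.001,-0.008,0,0,0,-0.05],[0.27,-0.001,-0.008,0,0,0,-0.05],[0.27,-0.001,-0.007,0,0,0,-0.05],[0.27,-0.001,-0.008,0,0,0,-0.05],[0.27,-0.002,-0.008,0,0,0,-0.05],[0.27,-0.002,-0.007,0,0,0,-0.05],[0.27,-0.002,-0.008,0,0,0,-0.05],[0.27,-0.002,-0.007,0,0,0,-0.05],[0.27,-0.002,-0.008,0,0,0,-0.05],[0.27,-0.002,-0.007,0,0,0,-0.05],[0.27,-0.003,-0.008,0,0,0,-0.05],[0.27,-0.003,-0.007,0,0,0,-0.05],[0.27,-0.002,-0.007,0,0,0,-0.05],[0.27,-0.003,-0.008,0,0,0,-0.05],[0.27,0,0,0,0,0,0]],
  ],
)

```text
t: 9.05
position: [0.5952, 0.1595, 0.0999]
ee_rot: [-3.115, 0.405, -0.003]
force: [0.7, 0.0, 0.9]
grip_width: 0.0231
finger_force: 0.0
```

```bash
python3 - <<'E'
from h import *
from rig import r
s=r.observe();print(s['joint_positions'][5],s['force'],black(1.571))
i=r.get_image("scene");cv2.imwrite('pics/s5.png',cv2.resize(i['color'][80:300,120:420,::-1],None,fx=2.6,fy=2.6))
E
```

```text
-2.833036845919641 [0.67915492 0.01132687 0.87645881] [0.59370627 0.15899059]
```

View pics/s5.png

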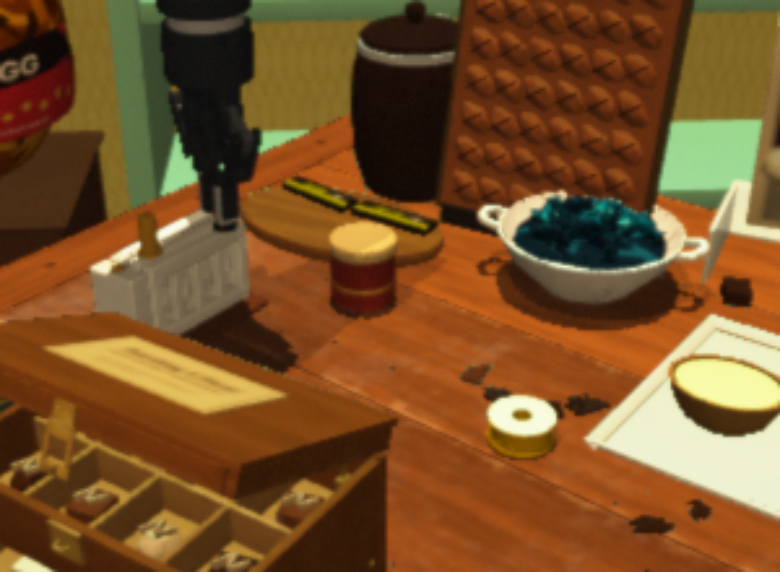

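The pair is nearly in: the brass knob is at (148,235), the gripper on the black knob at (222,210), with tin and spool unmoved. Pushing on to the stop.

Call:
servo_tool(
  increments=[
    [[0.27,-0.001,-0.002,0,0,0,0],[0.27,0,-0.002,0,0,0,0],[0.27,-0.001,-0.001,0,0,0,0],[0.27,0,0,0,0,0,0],[0.27,0,0,0,0,0,0]],
  ],
)

```text
t: 9.6
position: [0.5939, 0.1638, 0.0983]
ee_rot: [-3.115, 0.408, -0.0]
force: [0.8, -2.3, 1.2]
grip_width: 0.0229
finger_force: 0.7
```

Call:
servo_tool(
  increments=[
    [[0.27,0,-0.002,0,0,0,0],[0.27,-0.001,-0.001,0,0,0,0],[0.27,0,0,0,0,0,0],[0.27,0,0,0,0,0,0]],
  ],
)

```text
t: 10.0
position: [0.5939, 0.1667, 0.0982]
ee_rot: [3.114, -0.408, 0.001]
force: [2.0, -5.1, -0.8]
grip_width: 0.023
finger_force: 2.3
```

Call:
servo_tool(
  increments=[
    [[0.27,0,-0.002,0,0,0,0],[0.27,-0.001,-0.001,0,0,0,0],[0.27,0,0,0,0,0,0],[0.27,0,0,0,0,0,0]],
  ],
)

```text
t: 10.4
position: [0.5939, 0.1671, 0.0981]
ee_rot: [3.109, -0.411, 0.002]
force: [0.8, -19.0, -0.7]
grip_width: 0.0233
finger_force: 8.6
```

The stop is reached (19 N and no further motion). Backing off, lifting and clearing away.

Call:
servo_tool(
  increments=[
    [[0.27,0.001,0.003,0,0,0,0],[0.27,0,0.002,0,0,0,0],[0.35,0,0,-0.015,0,0,0],[0.35,0,0,-0.03,0,0,0],[0.35,0,0,-0.04,0,0,0],[0.35,0,0,-0.04,0,0,0],[0.35,0,0.04,0,0,0,0],[0.35,0,0.04,0,0,0,0],[0.35,0,0.04,0,0,0,0],[0.35,0,0.04,0,0,0,0],[0.35,0,0.04,0,0,0,0],[0.35,0,0.04,0,0,0,0],[0.35,0,0.04,0,0,0,0],[0.35,0,0.04,0,0,0,0],[0.35,0,0,0,0,0,0],[0.35,0,0,0,0,0,0]],
  ],
)

```text
t: 12.0
position: [0.5277, -0.0777, 0.2262]
ee_rot: [3.038, -0.554, -0.016]
force: [0.8, 0.3, -0.1]
grip_width: 0.0302
finger_force: 0.0
```

```bash
python3 - <<'E'
from h import *
from rig import r
np.set_printoptions(precision=4,suppress=True)
i=r.get_image("top");W=cloud(i);z=W[...,2]
cv2.imwrite('pics/t6.png',cv2.resize(i['color'][130:270,140:340,::-1],None,fx=4,fy=4,interpolation=cv2.INTER_CUBIC))
roi=np.zeros(z.shape,bool);roi[165:265,145:275]=1
n,l,s,ce=cv2.connectedComponentsWithStats((roi&(z>.105)&(z<.14)).astype('uint8'))
for j in range(1,n):
    if s[j,4]>5: print('knob',s[j],ray(i,*ce[j],.126))
print(brass(1.571,3.142),black(1.571),r.observe()['force'])
E
```

```text
knob [164 184   9  10  66] [0.5918 0.1591 0.126 ]
knob [157 222  10   9  69] [0.5164 0.1649 0.126 ]
[0.5173 0.1658] [0.5937 0.159 ] [-0.2396 -0.5399  0.4652]
```

View pics/t6.png

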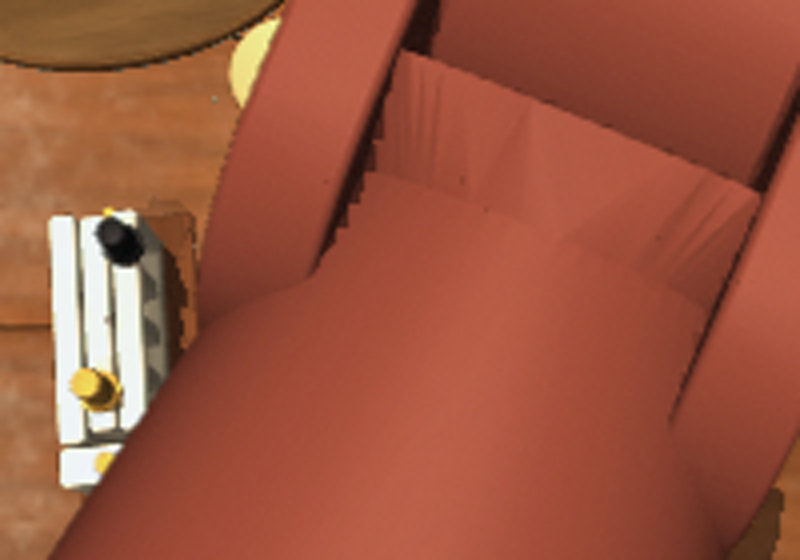

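The three panels stand parallel with the outer leaf in the middle, and the knobs are at (120,240) and (95,388), both where expected. The robot is clear, so I'm handing in.

```bash
python3 -c "
from rig import r
print(r.finish_job())"
```

```text
the job is handed in; nothing more can be done
None
```

The gate is folded away as asked: I folded the outer leaf flat first, then pushed the pair in to its stop with the outer leaf between. I handed it in after about 12 s with the robot clear. The tin and spool were still in place in the last view that showed both, just before the final push; in the final view the arm hid the spool and most of the tin.

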